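Lock the network enclosure with the square key

ROBOT

A 6-joint arm with a two-finger parallel gripper is mounted at the origin on the work surface. World frame = base frame: x ahead of the robot, y to its left, z up, the work surface at z = 0. Lengths are in m, angles in rad, forces in N, time in s.
With the tool pointing down it reaches from about 0.375 to 0.975 m from the base axis. Payload 3.8 kg.
Tool frame: the origin (TCP) lies where the fingers leave the gripper's body, on its centre line; the fingertips stand 73 mm ahead of it and the grasp point (between the pads) lies 54 mm ahead of it (nose_length is the distance from the TCP to the fingertips, in m); z points along the fingers, y is the line along which they close (so a half turn about z gives the same grasp; the last joint's range is limited). The gripper opens to 85 mm and grips with 20 to 120 N. Pads are 22 mm wide; open, the fingers measure 114 mm over their backs; the gripper's body (76 mm by 85 mm) begins 54 mm behind the grasp point. The pads swing forward as they close: fully open they stand 13 mm farther back than shut.
Start: joints at [-1.245, 0.264, 1.604, -0, 1.274, -0.037], TCP at [0.24, -0.631, 0.304] pointing down, gripper open.
Joint ranges: [-2.63, 2.63], [-0.94, 2.18], [0.31, 2.57], [-1.31, 4.45], [0, 2.66], [-2.55, 2.55]. Speed limits (rad/s): [2.57, 2.57, 3.14, 3.14, 3.14, 3.14].

INTERFACE

Orientations are given as a rotation vector (axis times angle).
In Python, from workcell import read_state, read_camera, calibration, finish_job, look_for, cut_out, tip_of, nose_length gives the robot as it stands.
- The arm moves only by the tool step_arm, never from a script. Its argument "targets" is a list of rows, each a list of 3 entries, a list of its own where there are three numbers: the turn, a rotation vector about the tool's x, y, z in rad, then the shift along the tool's x, y, z in mm, then the finger opening in mm, from 0 to 85.4. In form: [[[ax, ay, az], [x, y, z], grip], ...]. A call has 1 to 5 rows; each row shifts and turns the commanded pose from where the row before left it, along the tool's axes as they then stand; what a row does not reach is not made up. A row lasts 1/12 s, in which the tool goes at most 41.7 mm and 7.16 degrees, less where a joint would pass 70% of its speed; a pose out of reach is approached as far as the arm can. A call with a gripper value outside its range is refused whole. The fingers move at their own pace and stop on an object; "grip_force" is the grip in N (left out, the last holds). Time passes only in rows, so rows that do not move let the fingers close. It gives the time, the measured TCP pose, the force, the opening and the grip force at its end, in the units of the state.
- read_state(): the state, without advancing time (a new reading comes with each control period).
- read_camera(name): name is "scene" or "top" or "wrist"; returns the picture (480x640x3 uint8, red, green, blue); there is no depth.
- calibration(name): a dict with "camera_matrix" (3x3 intrinsics, pixels), "R" (3x3) and "t" (3): a world point X has camera coordinates R X + t. Camera axes: x right, y down, z forward; pixel columns grow to the right and rows downward; lengths in m; the calibration is good to about 2 mm. A picture is of the moment at which its call begins: read the wrist's pose just before it. calibration takes no time and is no camera call; for the wrist camera it gives the pose at the moment of the call.
- finish_job(): hands the job in; it is judged then, once.
Trained networks look in the newest picture that a camera, given by its name, has taken for a name from the list of things; names that differ only in an ending like _2 or _b are one class to them, and where a whole thing is asked for, a point or a joint stands for the part that bears it (a point fixed in the world has none). Each returns a list of dicts, best first, with "score" (0 to 1); they miss things now and then, are a little off and sometimes report something else, mostly with a low value. They report only what shows in the picture. A call takes as long as a camera call.
- look_for(camera, query): "extent" ([left, top, right, bottom] in pixels, round what is visible of it).
- cut_out(camera, query): "region" (480x640 bool, what is visible of it) and "extent" ([left, top, right, bottom] in pixels, round what is visible of it).
- tip_of(camera, query): "at" ([row, column] in pixels: a listed point, or the origin of a listed thing).
The state is a dict: "time": time; "q": joint angles; "joint_vel": joint speeds; "joint_torque": joint torques, N m; "tool_pos": TCP position; "tcp_rot": TCP orientation; "wrist_force": force on the tool from outside, world axes, zero at the start; "torque": the same for the moment, N m; "width": opening from 0.0 (shut) to 1.0 (fully open); "grip_force": force on a finger pad.
Only numpy, scipy, OpenCV 4.12 (cv2) and the standard library are available. Lean on these libraries where they do the work, as an engineer would, in place of code of your own. Each camera call takes 0.05 s, during which the arm holds its last target. There are 200 camera calls.

TASK

Lock the grey steel enclosure on the bench: take the square key out of the wooden tool stand, feel it fully home into the recessed square socket in the door, turn it clockwise to its stop, then draw it out and stand it back in its hole in the tool stand. Use a light hand, never force the key, and leave the other tools where they are.

Things in the scene. Friction and masses are not known exactly. Their poses are not given: they have to be found in the camera images.
- enclosure: Grey sheet-steel wall enclosure lying on its back, fixed: 250 (x) x 300 (y) x 120 mm high, door upward, its flat face 120 mm above the bench. Origin: centre of its underside; x points from the lock edge to the hinge edge of the door, z up. A small brass tin stands on the door near the hinge edge.
- lock_hole (a point): Centre of the round access hole in the door (30 mm across, 10 mm deep, steel rim), level with the door's face; axes as the enclosure's. Behind it sits the latch's steel drive with a square socket. The drive hangs on the latch, not on the door: the socket's centre lies up to 5 mm off the hole's centre in x and also in y, anew each time, so it must be felt or seen.
- lock_floor (a point): On the hole's axis, at the drive's flat face, 10.5 mm below the door's face. Square socket in the face: 11.2 mm across flats, 16 mm deep, 0.6 mm chamfer. The drive is sprung: pressed, it sinks up to 5 mm (3 N to start, 6.5 N at the bottom, then rigid) and springs back up over the key once the square enters. Key home: its tip 26.5 mm below the door's face. Sideways it does not give.
- drive (a joint): Turning angle of the latch drive, rad: 0 = open, grows clockwise seen from above, rigid stop at 1.57 = locked. At 0 the sides of its square socket are parallel to the enclosure's x and y; it starts at 0 to 0.3. It takes 0.09 to 0.14 N m to turn and stays where it is left; a light hand puts no more than 0.3 N m on the stop. The key has 0.1 rad of play in the socket.
- key: Square key, 92 mm long, 120 g, standing upright. From the tip up: steel shank 10 mm square, 45 mm long (last 2 mm bevelled to 9 mm); collar 24 mm across, 6 mm high; neck 13 mm across, 18 mm; black wing grip 12 (x) x 56 (y) x 24 mm high, its middle 80 mm above the tip. Origin: centre of the tip; z up along the key, x across the thin wing, y along it; the square's flats face x and y.
- key_tip (a point): Centre of the key's tip (its lower end), axes as the key's.
- stand: Wooden tool stand, fixed, 66 (x) x 205 (y) x 55 mm high; three upright holes 17.5 mm across, 50 mm deep, in a row along y, 65 mm apart, one at the centre. Origin: centre of its underside. The key stands in one hole, collar on the stand's top, tip 10 mm above the underside, its wing along the row within 0.35 rad. The nut driver and the punch stand in the others.
- nut_driver: Nut driver standing in the stand: round black handle 30 mm across, 75 mm high above the stand. Not to be disturbed. Origin: its tip, centre.
- punch: Punch standing in the stand: slim grey handle 19 mm across with a black ball 26 mm across on top, 65 mm high above the stand. Not to be disturbed. Origin: its tip, centre.
- tin: Shallow round brass tin, 68 mm across, 18 mm high, on the enclosure's door. Not to be disturbed. Origin: centre of its underside.

How it is judged:
On the way, in this order (a step that is already met when the one before it is completed fails the run):
1. the key is fully home in the socket (z of key_tip in the frame of lock_hole below -0.022 m and horizontal distance between key_tip and lock_hole below 0.01 m and angle between key's own z axis and vertical below 0.15 rad), for 0.2 s.
2. the key, still in the socket, has turned the latch to its stop (value of joint drive above 1.45 rad and z of key_tip in the frame of lock_hole below -0.018 m and horizontal distance between key_tip and lock_hole below 0.01 m), for 0.2 s.
At the end, for the whole second after the job is handed in: the latch is still at its stop (1.42 rad or more), and the key stands released and at rest in a hole of the tool stand, its collar down on the stand's top within 4 mm and upright within 0.12 rad (value of joint drive above 1.42 rad and z of key in the frame of stand between 0 and 0.014 m and horizontal distance between key and stand below 0.075 m and angle between key's own z axis and vertical below 0.12 rad and linear speed of key below 0.02 m/s and contact force between the fingers and key below 0.1 N); the robot touches nothing.
It fails at once if the key was forced on its way in: it pressed on the door or the drive with more than 45 N (contact force between key and enclosure above 45 N and z of key_tip in the frame of lock_hole above -0.018 m).
It fails at once if the key was forced in turning: its contact forces in the socket add up to more than 120 N (about 0.35 N m) (contact force between key and enclosure above 120 N).
It fails at once if the nut driver was disturbed (moved 15 mm) (distance of nut_driver from where it was at the start of the episode above 0.015 m).
It fails at once if the punch was disturbed (moved 15 mm) (distance of punch from where it was at the start of the episode above 0.015 m).
It fails at once if the tin was disturbed (moved 15 mm) (distance of tin from where it was at the start of the episode above 0.015 m).
It also fails if it takes over 72 s, if anything falls off the work surface, if the arm or the gripper's body presses on something with over 40 N, if the wrist force passes 120 N, or if a joint passes its speed limit or range.

## Working session

There is one attempt and no reset: what is moved stays moved. The work goes in short steps, Python scripts to look and compute and a tool call to move; the robot and the scene stay as the last step left them, time stands still between calls to the robot, and variables do not carry over. Pictures are saved under pics/ and viewed, at most 14 in all, crops included, and the job is handed in when it is done.

Besides the shell and the picture viewer there is one more tool, called after "Request:" as name(argument=value, ...) on one line, values as JSON. step_arm: Moves the arm, as the interface text tells. Its arguments: {"type":"object","properties":{"targets":{"type":"array","items":{"type":"array"}},"grip_force":{"type":"number"}},"required":["targets"]}

```bash
mkdir -p pics; ls
cat > h.py <<'E'
import numpy as np,cv2
from scipy.spatial.transform import Rotation as Ro
from workcell import *
def ray(cam,px,z,c=None):
    c=c or calibration(cam);K=np.array(c["camera_matrix"]);R=np.array(c["R"]);t=np.array(c["t"])
    d=R.T@np.linalg.solve(K,[px[1],px[0],1.]);o=-R.T@t   # px=[row,col]
    return o+d*(z-o[2])/d[2]
def proj(cam,X,c=None):
    c=c or calibration(cam);p=np.array(c["camera_matrix"])@(np.array(c["R"])@X+np.array(c["t"]));return p[:2]/p[2]
def save(n,im): cv2.imwrite("pics/"+n+".png",im[:,:,::-1])
E
python3 - <<'E'
from h import *
s=read_state();print(s)
a=read_camera("top");b=read_camera("scene")
save("top0",a);save("scene0",b)
for cam in ("top","scene"):
  for n,z in (("lock_hole",.12),("key",.14),("stand",.055),("nut_driver",.13),("punch",.12),("tin",.138),("enclosure",.12)):
    r=look_for(cam,n)[:1]
    for q in r:
      e=q["extent"];print(cam,n,round(q["score"],2),np.round(e),ray(cam,[(e[1]+e[3])/2,(e[0]+e[2])/2],z).round(3))
  for n,z in (("lock_hole",.12),("key_tip",.01),("stand",0),("enclosure",0),("tin",.12),("nut_driver",.01)):
    for q in tip_of(cam,n)[:1]: print(cam,"tip",n,round(q["score"],2),np.round(q["at"]),ray(cam,q["at"],z).round(3))
E
```

```text
pics
{'time': 0.0, 'q': array([-1.24488838e+00,  2.64783775e-01,  1.60535217e+00,  1.07181971e-05,
        1.27368253e+00, -3.69463164e-02]), 'joint_vel': array([-0.00055206,  0.00323871,  0.00022156,  0.00015537, -0.00150045,
       -0.00164395]), 'joint_torque': array([-8.51816844e-05, -5.15118599e+01, -3.67314684e+01, -2.92729128e-04,
        1.27630393e-02, -1.47911123e-05]), 'tool_pos': array([ 0.23938187, -0.6305359 ,  0.30255298]), 'tcp_rot': array([-3.08786322e+00, -5.66445884e-01,  4.87127129e-04]), 'wrist_force': array([ 0.41454079, -0.54852758,  0.05876076]), 'torque': array([-0.03536425,  0.00464008,  0.00823229]), 'grip_force': 0.0, 'width': 1.0018757289393811}
top lock_hole 0.81 [355. 164. 533. 307.] [ 0.605 -0.17   0.12 ]
top key 0.76 [176. 287. 197. 302.] [0.483 0.357 0.14 ]
top stand 0.76 [173. 279. 272. 319.] [0.471 0.303 0.055]
top nut_driver 0.51 [236. 293. 252. 309.] [0.469 0.243 0.13 ]
top punch 0.48 [206. 296. 226. 309.] [0.466 0.302 0.12 ]
top tin 0.95 [455. 191. 487. 216.] [ 0.669 -0.224  0.138]
top enclosure 0.61 [357. 164. 536. 308.] [ 0.603 -0.176  0.12 ]

[... 404 characters left out ...]
ey 0.74 [469. 240. 495. 268.] [0.537 0.374 0.14 ]
scene stand 0.57 [391. 232. 500. 303.] [0.505 0.314 0.055]
scene nut_driver 0.96 [414. 212. 430. 252.] [0.504 0.255 0.13 ]
scene punch 0.79 [443. 226. 457. 261.] [0.506 0.312 0.12 ]
scene tin 0.61 [142. 214. 176. 235.] [ 0.67  -0.222  0.138]
scene enclosure 0.56 [ 94. 170. 291. 311.] [ 0.67  -0.152  0.12 ]
scene tip lock_hole 0.73 [189. 205.] [ 0.519 -0.206  0.12 ]
scene tip key_tip 0.17 [196. 208.] [ 0.418 -0.268  0.01 ]
scene tip stand 0.56 [272. 443.] [0.463 0.31  0.   ]
scene tip enclosure 0.79 [257. 199.] [ 0.604 -0.193  0.   ]
scene tip tin 0.91 [230. 162.] [ 0.667 -0.221  0.12 ]
scene tip nut_driver 0.76 [261. 418.] [0.462 0.252 0.01 ]
```

View pics/top0.png

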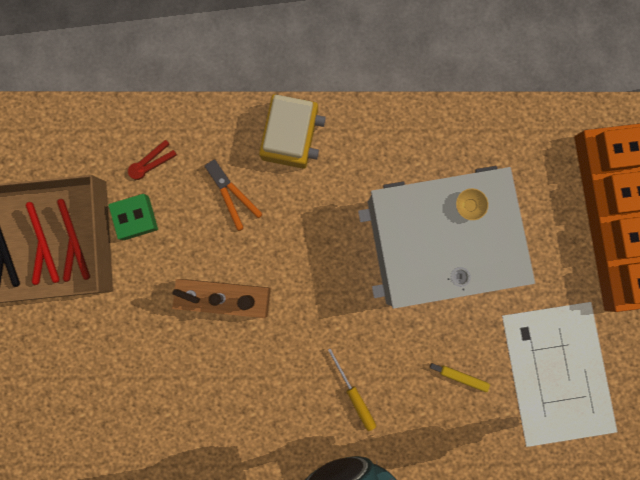

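The top view shows the enclosure centred at about (450,237), lock hole at (459,276), tin at (471,204), and the stand at (222,299). In the stand, the key's wing is leftmost at (186,295), then the punch at (215,299) and the nut driver at (246,302).

```bash
cat >> h.py <<'E'
def plan(p,wing=None,n=None,R=None):
    "rows to reach tcp position p; wing = world yaw wanted for tool y (mod pi), tool down"
    s=read_state();R0=Ro.from_rotvec(s["tcp_rot"]);d=R0.inv().apply(np.array(p)-s["tool_pos"])*1000
    y=R0.as_matrix()[:,1]; print("t",round(s["time"],2),"pos",s["tool_pos"].round(4),"tooly yaw",round(np.arctan2(y[1],y[0]),3),"z",R0.as_matrix()[:,2].round(3),"q6",s["q"][5].round(2))
    if wing is not None:
        a=(wing-np.arctan2(y[1],y[0])+np.pi/2)%np.pi-np.pi/2
        yy=[np.cos(wing),np.sin(wing),0]
        if np.dot(yy,y)<0: yy=[-yy[0],-yy[1],0]
        z=[0,0,-1];Rt=np.array([np.cross(yy,z),yy,z]).T
        rv=(R0.inv()*Ro.from_matrix(Rt)).as_rotvec();print("turn(tool)",rv.round(4),"rows",np.ceil(np.linalg.norm(rv)/.12))
    print("shift before turn mm",d.round(1),"rows",np.ceil(np.linalg.norm(d)/40))
E
python3 - <<'E'
from h import *
c=calibration("wrist");R=np.array(c["R"]);o=-R.T@np.array(c["t"]);s=read_state();T=Ro.from_rotvec(s["tcp_rot"]).as_matrix()
print(np.array(c["camera_matrix"]).round(0).tolist(),"cam in tool",(T.T@(o-s["tool_pos"])).round(3),"\n",(T.T@R.T).round(2))
print(T.round(2))
plan([.50,-.19,.32],0.1)
plan([.47,.36,.32],0.1)
E
```

```text
[[386.0, 0.0, 316.0], [0.0, 386.0, 242.0], [0.0, 0.0, 1.0]] cam in tool [ 0.081 -0.001 -0.07 ] 
 [[-0.   -0.95 -0.31]
 [ 1.   -0.   -0.  ]
 [ 0.   -0.31  0.95]]
[[ 0.93  0.35  0.  ]
 [ 0.35 -0.93  0.  ]
 [ 0.   -0.   -1.  ]]
t 1.4 pos [ 0.2395 -0.6311  0.3039] tooly yaw -1.208 z [ 0.  0. -1.] q6 -0.04
turn(tool) [-0.000e+00 -1.000e-04 -1.308e+00] rows 11.0
shift before turn mm [ 400.  -319.9  -16.1] rows 13.0
t 1.4 pos [ 0.2395 -0.6311  0.3039] tooly yaw -1.208 z [ 0.  0. -1.] q6 -0.04
turn(tool) [-0.000e+00 -1.000e-04 -1.308e+00] rows 11.0
shift before turn mm [ 567.2 -844.8  -16.1] rows 26.0
```

View pics/scene0.png

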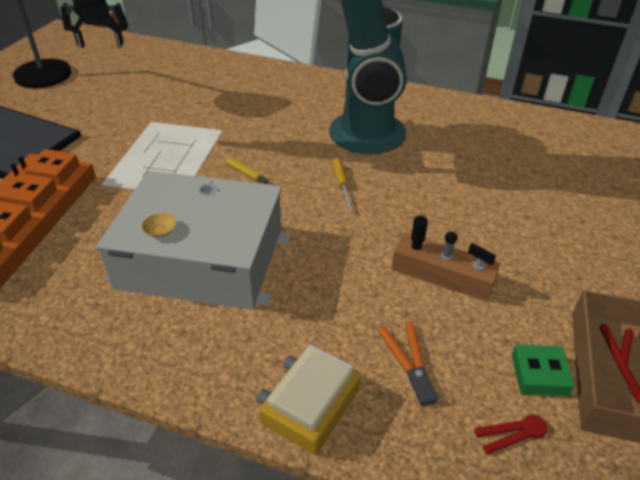

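The scene view agrees: lock hole at (205,189), tin at (160,226), nut driver, punch and key at (418,235), (449,245) and (482,255) in the stand. I'll look at the lock from close by on the way to the key.

Request:
step_arm(targets=[[[0,0,0],[28,-25.5,5],85],[[0,0,0],[28,-25.5,5],85],[[0,0,0],[28,-25.5,5],85],[[0,0,0],[28,-25.5,5],85],[[0,0,0],[28,-25.5,5],85]])

```text
time: 1.82
tool_pos: [0.3256, -0.4607, 0.2787]
tcp_rot: [3.09, 0.566, 0.0]
wrist_force: [0.6, 0.2, 0.5]
width: 1.001
grip_force: 0.0
```

Request:
step_arm(targets=[[[0,0,0],[28,-25.5,5],85],[[0,0,0],[28,-25.5,5],85],[[0,0,0],[28,-25.5,5],85],[[0,0,0],[28,-25.5,10],85],[[0,0,0],[28,-25.5,10],85]])

```text
time: 2.23
tool_pos: [0.4116, -0.2919, 0.2444]
tcp_rot: [3.089, 0.566, 0.002]
wrist_force: [0.5, -0.8, -0.3]
width: 0.993
grip_force: 0.0
```

Request:
step_arm(targets=[[[0,0,0],[28,-25.5,10],85],[[0,0,0],[25,-23,5],85],[[0,0,0],[0,0,0],85]])

```text
time: 2.48
tool_pos: [0.4442, -0.2241, 0.2275]
tcp_rot: [-3.085, -0.573, 0.001]
wrist_force: [-1.2, -0.2, -0.3]
width: 0.996
grip_force: 0.0
```

Run:
```python
from h import *
plan([.445,-.226,.22])
im=read_camera("wrist");save("w1",im)
for q in tip_of("wrist","lock_hole")[:1]+tip_of("wrist","lock_floor")[:1]: print(q["score"],np.round(q["at"]),ray("wrist",q["at"],.12).round(4))
print(proj("wrist",np.array([.52,-.2,.12])))
```

```text
t 2.48 pos [ 0.4442 -0.2241  0.2275] tooly yaw -1.203 z [-0.001  0.004 -1.   ] q6 0.68
shift before turn mm [0.1 2.1 7.5] rows 1.0
0.69 [120. 335.] [ 0.5198 -0.2083  0.12  ]
0.94 [118. 333.] [ 0.5202 -0.2072  0.12  ]
[317.75432418 112.61860388]
```

View pics/w1.png

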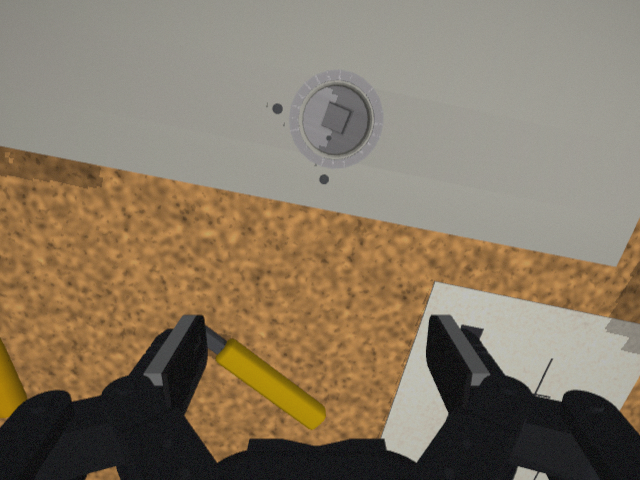

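The access hole shows at about (336,119), with the square socket at (337,118) looking slightly turned. A zoomed crop comes next.

Run:
```python
from h import *
im=cv2.imread("pics/w1.png")[68:170,286:390]
cv2.imwrite("pics/w1c.png",cv2.resize(im,None,fx=5.5,fy=5.5,interpolation=cv2.INTER_CUBIC))
```

```text
(no output)
```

View pics/w1c.png

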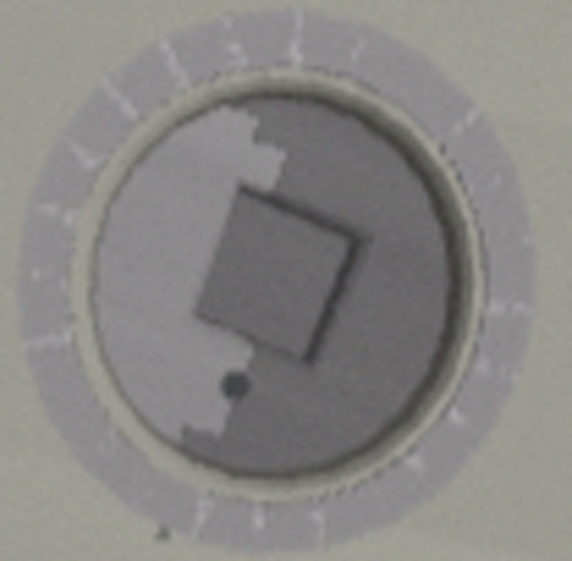

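The square's corners in the crop are about (238,183), (370,237), (308,367) and (193,315). I'll convert these to world coordinates.

Run:
```python
from h import *
P=[(238,183),(370,237),(308,367),(193,315)]
W=np.array([ray("wrist",[68+(v+.5)/5.5,286+(u+.5)/5.5],.1095)[:2] for u,v in P])
print(W.round(4),W.mean(0).round(4))
for i in range(4):
  d=W[(i+1)%4]-W[i];print(np.linalg.norm(d).round(4),np.mod(np.arctan2(d[1],d[0]),np.pi/2).round(3))
H=ray("wrist",[68+283/5.5,286+278/5.5],.12);print("hole",H.round(4))
a=ray("wrist",[147,0],.12);b=ray("wrist",[265,617],.12);d=a-b;print("encl x yaw",np.arctan2(d[1],d[0])-np.pi/2)
plan([.47,.28,.33],0.1)
```

```text
[[ 0.5266 -0.2033]
 [ 0.5266 -0.2153]
 [ 0.5148 -0.2144]
 [ 0.5153 -0.2036]] [ 0.5208 -0.2091]
0.012 1.569
0.0118 1.493
0.0108 1.527
0.0113 0.026
hole [ 0.5203 -0.2088  0.12  ]
encl x yaw 0.17068127962007074
t 2.63 pos [ 0.4434 -0.2291  0.2291] tooly yaw -1.206 z [ 0.    -0.001 -1.   ] q6 0.68
turn(tool) [ 5.0000e-04  6.0000e-04 -1.3063e+00] rows 11.0
shift before turn mm [ 206.3 -466.1 -101.2] rows 13.0
```

The picture was taken while the arm was still settling, so I'll retake it settled and transfer the measurement by template match.

Run:
```python
from h import *
c=calibration("wrist");im=read_camera("wrist");save("w2",im)
c2=calibration("wrist")
old=cv2.imread("pics/w1.png");new=im[:,:,::-1].copy()
r=cv2.matchTemplate(new,old[68:170,286:390].copy(),cv2.TM_CCOEFF_NORMED);_,m,_,l=cv2.minMaxLoc(r);print(m,l)
sh=np.array([l[1],l[0]])
P=[(238,183),(370,237),(308,367),(193,315)]
W=np.array([ray("wrist",[sh[0]+(v+.5)/5.5,sh[1]+(u+.5)/5.5],.1095,c)[:2] for u,v in P])
print("sock",W.mean(0).round(4),"hole",ray("wrist",[sh[0]+283/5.5,sh[1]+278/5.5],.12,c).round(4))
for i in range(4):
  d=W[(i+1)%4]-W[i];print(np.mod(np.arctan2(d[1],d[0])+.7,np.pi/2).round(3)-.7)
print(np.abs(np.array(c["t"])-c2["t"]).max())
plan([.47,.28,.33],0.1)
```

```text
0.9710917472839355 (274, 62)
sock [ 0.5213 -0.2029] hole [ 0.5207 -0.2029  0.12  ]
-0.0010000000000000009
-0.08799999999999997
-0.04399999999999993
0.015000000000000013
0.00023101418912319094
t 2.68 pos [ 0.4432 -0.2298  0.2294] tooly yaw -1.208 z [ 0.    -0.001 -1.   ] q6 0.68
turn(tool) [ 1.0000e-03  6.0000e-04 -1.3079e+00] rows 11.0
shift before turn mm [ 206.  -467.  -101.1] rows 14.0
```

Request:
step_arm(targets=[[[0,0,0],[5,-15,-25],85],[[0,0,0],[15,-34,-15],85],[[0,0,0],[15,-34,-15],85],[[0,0,0],[15,-34,-12],85],[[0,0,0],[15,-34,-10],85]])

```text
time: 3.1
tool_pos: [0.4506, -0.0654, 0.3079]
tcp_rot: [3.09, 0.56, 0.004]
wrist_force: [1.4, 0.3, -0.0]
width: 0.993
grip_force: 0.0
```

Request:
step_arm(targets=[[[0,0,0],[16,-36,-5],85],[[0,0,0],[16,-36,-5],85],[[0,0,0],[16,-36,-5],85],[[0,0,0],[16,-36,-5],85],[[0,0,0],[16,-36,-4],85]])

```text
time: 3.52
tool_pos: [0.4619, 0.1321, 0.3313]
tcp_rot: [3.09, 0.562, 0.004]
wrist_force: [0.2, 0.5, -0.1]
width: 0.991
grip_force: 0.0
```

Request:
step_arm(targets=[[[0,0,0],[16,-36,0],85],[[0,0,0],[16,-36,0],85],[[0,0,0],[16,-36,0],85],[[0,0,0],[14,-34,0],85],[[0,0,-0.12],[0,0,0],85]])

```text
time: 3.93
tool_pos: [0.47, 0.2907, 0.3304]
tcp_rot: [-3.047, -0.752, -0.003]
wrist_force: [0.2, -0.9, 0.0]
width: 0.996
grip_force: 0.0
```

Request:
step_arm(targets=[[[0,0,-0.12],[0,0,0],85],[[0,0,-0.12],[0,0,0],85],[[0,0,-0.12],[0,0,0],85],[[0,0,-0.12],[0,0,0],85],[[0,0,-0.12],[0,0,0],85]])

```text
time: 4.35
tool_pos: [0.4702, 0.2851, 0.3304]
tcp_rot: [2.689, 1.623, 0.001]
wrist_force: [0.3, 0.4, -0.4]
width: 0.993
grip_force: 0.0
```

Request:
step_arm(targets=[[[0,0,-0.12],[0,0,0],85],[[0,0,-0.12],[0,0,0],85],[[0,0,-0.12],[0,0,0],85],[[0,0,-0.12],[0,0,0],85],[[0,0,-0.1],[0,0,0],85]])

```text
time: 4.77
tool_pos: [0.4702, 0.2849, 0.3304]
tcp_rot: [2.113, 2.324, 0.001]
wrist_force: [-0.8, -0.1, 0.3]
width: 0.997
grip_force: 0.0
```

Request:
step_arm(targets=[[[0,0,0],[0,0,0],85],[[0,0,0],[0,0,0],85]])

```text
time: 4.93
tool_pos: [0.4698, 0.2853, 0.3303]
tcp_rot: [2.123, 2.315, 0.001]
wrist_force: [-0.4, 1.0, 0.4]
width: 0.994
grip_force: 0.0
```

```bash
cat > k.py <<'E'
from h import *
import sys
c=calibration("wrist");im=read_camera("wrist");save(sys.argv[1],im)
for n,z in (("key",.145),("stand",.055),("punch",.12),("nut_driver",.13)):
  for q in cut_out("wrist",n)[:1]:
    m=q["region"].astype(np.uint8);e=q["extent"]
    (u,v),sz,a=cv2.minAreaRect(cv2.findNonZero(m));bp=cv2.boxPoints(((u,v),sz,a))
    W=np.array([ray("wrist",[y,x],z,c)[:2] for x,y in bp])
    print(n,round(q["score"],2),np.round(e),"ctr",W.mean(0).round(4))
    for i in (0,1): d=W[i+1]-W[i];print("   side",np.linalg.norm(d).round(4),"yaw",np.arctan2(d[1],d[0]).round(3))
for q in tip_of("wrist","stand")[:1]+tip_of("wrist","key")[:1]: print(q["score"],np.round(q["at"]),ray("wrist",q["at"],0.,c).round(4))
plan([.475,.284,.33],0.1)
E
python3 k.py w3
```

```text
key 0.67 [322.  70. 366. 144.] ctr [0.4768 0.3726]
   side 0.0459 yaw 1.174
   side 0.0168 yaw -0.338
stand 0.86 [274.  51. 384. 291.] ctr [0.4729 0.3089]
   side 0.2036 yaw 1.427
   side 0.0654 yaw -0.098
punch 0.9 [310. 168. 340. 211.] ctr [0.4739 0.3139]
   side 0.0238 yaw 0.086
   side 0.0304 yaw -1.464
nut_driver 0.57 [289. 237. 329. 297.] ctr [0.4674 0.2547]
   side 0.028 yaw 0.086
   side 0.049 yaw -1.475
0.87 [174. 325.] [0.4772 0.3088 0.    ]
0.77 [109. 339.] [0.4853 0.3736 0.    ]
t 5.28 pos [0.4689 0.2865 0.3299] tooly yaw 0.091 z [ 0.  0. -1.] q6 0.41
turn(tool) [ 0.     -0.     -0.0087] rows 1.0
shift before turn mm [-3.   5.9 -0.1] rows 1.0
```

View pics/w3.png

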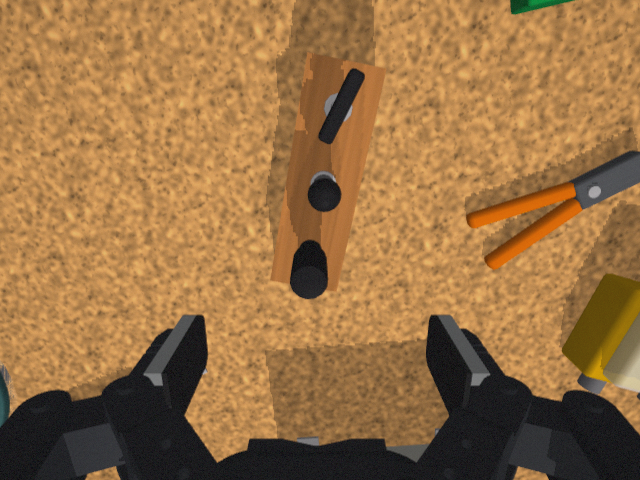

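The wing shows from (357,72) to (326,141) at the top end of the stand, with the punch at (324,193) and the nut driver at (310,280). I used the wrong height: the wing's top is at z = 0.102.

```bash
cat > k2.py <<'E'
from h import *
import sys
c=calibration("wrist");im=read_camera("wrist");save(sys.argv[1],im);Z=float(sys.argv[2])
for q in cut_out("wrist","key")[:1]:
    g=cv2.cvtColor(im,cv2.COLOR_RGB2GRAY);e=np.array(q["extent"]).astype(int)
    m=np.zeros_like(g);m[e[1]-4:e[3]+4,e[0]-4:e[2]+4]=1;m=((g<60)&(m>0)).astype(np.uint8)
    n,l,st,_=cv2.connectedComponentsWithStats(m);m=(l==1+np.argmax(st[1:,4])).astype(np.uint8)
    for nm,mm in (("net",q["region"].astype(np.uint8)),("dark",m)):
        bp=cv2.boxPoints(cv2.minAreaRect(cv2.findNonZero(mm)))
        W=np.array([ray("wrist",[y,x],Z,c)[:2] for x,y in bp])
        print(nm,q["score"],"ctr",W.mean(0).round(4))
        for i in (0,1): d=W[i+1]-W[i];print("   side",np.linalg.norm(d).round(4),"yaw",np.arctan2(d[1],d[0]).round(3))
    W0=W.mean(0);plan([W0[0],W0[1],.144],-.39)
E
python3 k2.py w4 .102
```

```text
net 0.82 ctr [0.4791 0.3739]
   side 0.0553 yaw 1.068
   side 0.02 yaw -0.434
dark 0.82 ctr [0.4801 0.3733]
   side 0.0547 yaw 1.186
   side 0.0117 yaw -0.334
t 5.38 pos [0.4688 0.2866 0.3299] tooly yaw 0.092 z [-0.  0. -1.] q6 0.41
turn(tool) [-0.     -0.      0.4817] rows 5.0
shift before turn mm [ 85.3  19.2 185.9] rows 6.0
```

Request:
step_arm(targets=[[[0,0,0.12],[0,0,0],85],[[0,0,0.12],[0,0,0],85],[[0,0,0.12],[0,0,0],85],[[0,0,0.112],[0,0,0],85],[[0,0,0],[28,-7,15],85]])

```text
time: 5.8
tool_pos: [0.4739, 0.3133, 0.3183]
tcp_rot: [2.605, 1.751, 0.007]
wrist_force: [0.2, 0.7, -0.4]
width: 0.994
grip_force: 0.0
```

Request:
step_arm(targets=[[[0,0,0],[28,-7,25],85],[[0,0,0],[28.7,-7.7,30],85],[[0,0,0],[0,0,30],85],[[0,0,0],[0,0,0],85],[[0,0,0],[0,0,0],85]])

```text
time: 6.22
tool_pos: [0.4786, 0.3721, 0.2279]
tcp_rot: [2.6, 1.763, -0.009]
wrist_force: [0.0, -0.0, 1.4]
width: 0.999
grip_force: 0.0
```

```bash
python3 k2.py w5 .102
```

```text
net 0.64 ctr [0.4819 0.3763]
   side 0.0187 yaw -0.379
   side 0.0589 yaw -1.933
dark 0.64 ctr [0.4819 0.3763]
   side 0.0114 yaw -0.379
   side 0.0589 yaw -1.938
t 6.32 pos [0.4807 0.3729 0.232 ] tooly yaw -0.38 z [ 0.002  0.001 -1.   ] q6 1.0
turn(tool) [ 0.0011 -0.0014  0.0097] rows 1.0
shift before turn mm [ 3.5 -0.2 88. ] rows 3.0
```

View pics/w5.png

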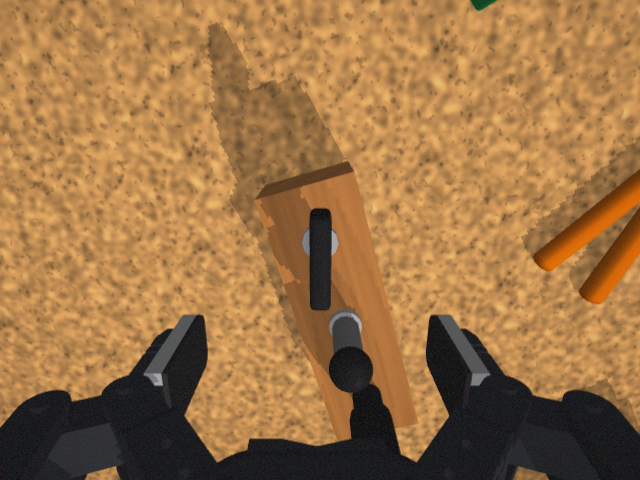

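The wing, at (320,259), is centred between the fingers and parallel to the pads, with the punch ball clear at (350,369). I'll descend and grip lightly.

Request:
step_arm(targets=[[[0,0,0],[1.3,0,22],85],[[0,0,0],[1,0,22],85],[[0,0,0],[0,0,22],85],[[0,0,0],[0,0,18],85],[[0,0,0],[0,0,0],85]])

```text
time: 6.73
tool_pos: [0.4802, 0.3736, 0.1451]
tcp_rot: [2.602, 1.76, -0.004]
wrist_force: [0.2, -0.6, -0.4]
width: 0.994
grip_force: 0.0
```

Request:
step_arm(targets=[[[0,0,0],[0,0,2],50],[[0,0,0],[0,0,0],30],[[0,0,0],[0,0,0],20],[[0,0,0],[0,0,0],5],[[0,0,0],[0,0,0],5]], grip_force=40)

```text
time: 7.15
tool_pos: [0.4817, 0.3754, 0.1459]
tcp_rot: [-2.601, -1.762, -0.004]
wrist_force: [-0.4, 0.1, -0.1]
width: 0.295
grip_force: 0.0
```

Request:
step_arm(targets=[[[0,0,0],[0,0,0],5],[[0,0,0],[0,0,0],5],[[0,0,0],[0,0,0],5],[[0,0,0],[0,0,0],5],[[0,0,0],[0,0,0],5]])

```text
time: 7.57
tool_pos: [0.4814, 0.3753, 0.1453]
tcp_rot: [2.601, 1.762, 0.002]
wrist_force: [-0.8, 0.2, 5.3]
width: 0.136
grip_force: 41.9
```

Request:
step_arm(targets=[[[0,0,0],[0,0,0],5],[[0,0,0],[0,0,0],5],[[0,0,0],[0,0,0],5],[[0,0,0],[0,0,0],5]])

```text
time: 7.9
tool_pos: [0.4814, 0.3753, 0.1453]
tcp_rot: [2.601, 1.762, 0.002]
wrist_force: [-0.4, -1.2, 5.1]
width: 0.133
grip_force: 41.9
```

Request:
step_arm(targets=[[[0,0,0],[0,0,-15],5],[[0,0,0],[0,0,-20],5],[[0,0,0],[0,0,-25],5],[[0,0,0],[0,0,-30],5],[[0,0,0],[0,0,-30],5]])

```text
time: 8.32
tool_pos: [0.48, 0.3744, 0.2637]
tcp_rot: [-2.601, -1.762, 0.005]
wrist_force: [-0.3, 0.7, -1.5]
width: 0.132
grip_force: 41.0
```

Request:
step_arm(targets=[[[0,0,0],[0,0,-30],5],[[0,0,0],[0,0,0],5],[[0,0,0],[0,0,0],5]])

```text
time: 8.57
tool_pos: [0.4817, 0.3757, 0.2964]
tcp_rot: [-2.601, -1.762, -0.007]
wrist_force: [-0.1, -0.0, -2.8]
width: 0.137
grip_force: 41.1
```

Run:
```python
from h import *
s=read_state();c=calibration("wrist");im=read_camera("wrist");save("w6",im)
T=Ro.from_rotvec(s["tcp_rot"]);p=T.apply([0,0,.1353])+s["tool_pos"]
print(s["width"],s["grip_force"],"expected tip px",proj("wrist",p,c).round(1))
for q in tip_of("wrist","key_tip")[:2]:
  w=ray("wrist",q["at"],p[2],c);print(q["score"],q["at"],"tip in tool mm",(T.inv().apply(w-s["tool_pos"])*1000).round(1))
# aim: tip 12 mm above door above socket, key x yaw -0.03
plan([.5213,-.2029,.295],-.03)
```

```text
0.13678896135384253 41.117031276226044 expected tip px [316.3 264.2]
0.83 [270.7, 315.8] tip in tool mm [ -4.   -0.3 135.3]
t 8.67 pos [0.4801 0.3745 0.2925] tooly yaw -0.38 z [-0.002 -0.002 -1.   ] q6 1.0
turn(tool) [-0.0019  0.002  -0.35  ] rows 3.0
shift before turn mm [-520.9  252.4   -1.7] rows 15.0
```

View pics/w6.png

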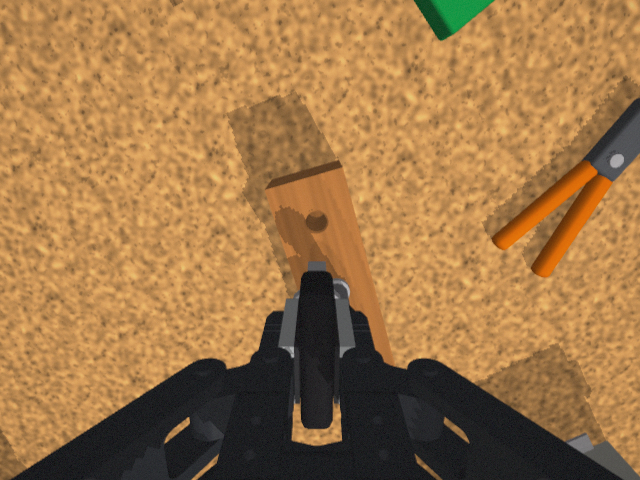

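The key hangs upright between the pads, its tip's near edge at (316,263), which puts the tip about 4 mm behind the tool axis. The empty hole shows at (316,221). I'll carry the key to the lock.

Request:
step_arm(targets=[[[0,0,-0.117],[0,0,-5],5],[[0,0,-0.117],[0,0,0],5],[[0,0,-0.116],[0,0,0],5],[[0,0,0],[-20,2,0],5],[[0,0,0],[-35,3.5,0],5]])

```text
time: 9.08
tool_pos: [0.4834, 0.3211, 0.296]
tcp_rot: [-2.249, -2.19, 0.006]
wrist_force: [1.4, -0.7, -1.2]
width: 0.134
grip_force: 41.0
```

Request:
step_arm(targets=[[[0,0,0],[-38,3.8,0],5],[[0,0,0],[-38,3.8,0],5],[[0,0,0],[-38,3.8,0],5],[[0,0,0],[-38,3.8,0],5],[[0,0,0],[-38,3.8,0],5]])

```text
time: 9.5
tool_pos: [0.4964, 0.1275, 0.2963]
tcp_rot: [-2.252, -2.187, 0.007]
wrist_force: [0.7, -0.7, -1.6]
width: 0.134
grip_force: 41.0
```

Request:
step_arm(targets=[[[0,0,0],[-38,3.8,0],5],[[0,0,0],[-38,3.8,0],5],[[0,0,0],[-38,3.8,0],5],[[0,0,0],[-38,3.8,0],5],[[0,0,0],[-38,3.8,0],5]])

```text
time: 9.92
tool_pos: [0.5097, -0.0627, 0.2964]
tcp_rot: [-2.252, -2.185, 0.004]
wrist_force: [-0.1, -0.8, -1.9]
width: 0.133
grip_force: 41.0
```

Request:
step_arm(targets=[[[0,0,0],[-38,3.8,0],5],[[0,0,0],[-38,3.8,0],5],[[0,0,0],[-30,3,0],5],[[0,0,0],[-20,2,0],5],[[0,0,0],[0,0,0],5]])

```text
time: 10.33
tool_pos: [0.519, -0.1909, 0.2962]
tcp_rot: [-2.256, -2.181, 0.005]
wrist_force: [-0.6, -0.2, -1.8]
width: 0.136
grip_force: 41.0
```

Request:
step_arm(targets=[[[0,0,0],[0,0,0],5],[[0,0,0],[0,0,0],5],[[0,0,0],[0,0,0],5]])

```text
time: 10.58
tool_pos: [0.5196, -0.1863, 0.2979]
tcp_rot: [-2.252, -2.187, 0.001]
wrist_force: [0.5, 0.8, -0.1]
width: 0.136
grip_force: 41.0
```

```bash
cat > l.py <<'E'
from h import *
import sys
s=read_state();c=calibration("wrist");im=read_camera("wrist");save(sys.argv[1],im)
T=Ro.from_rotvec(s["tcp_rot"]);p=T.apply([-.004,0,.1353])+s["tool_pos"];print("F",s["wrist_force"].round(1),"tip est",p.round(4))
for q in tip_of("wrist","key_tip")[:1]:
  w=ray("wrist",q["at"],p[2],c);print(q["score"],q["at"],"tip in tool mm",(T.inv().apply(w-s["tool_pos"])*1000).round(1),w.round(4))
for n,z in(("lock_hole",.12),("lock_floor",.1095)):
  for q in tip_of("wrist",n)[:1]:
    w=ray("wrist",q["at"],z,c);print(n,q["score"],np.round(q["at"],1),w.round(4),"minus tip, tool mm",(T.inv().apply(w-p)*1000).round(1))
plan([.5212,-.1989,.272],-.03)
E
python3 l.py w7
```

```text
F [ 0.5  0.8 -0.1] tip est [ 0.5191 -0.1901  0.1626]
0.95 [270.7, 314.1] tip in tool mm [ -4.1  -1.  135.3] [ 0.5182 -0.1901  0.1626]
lock_hole 0.8 [264.6 315.8] [ 0.5186 -0.2032  0.12  ] minus tip, tool mm [-13.2  -0.1  42.6]
lock_floor 0.77 [259.1 318.5] [ 0.5204 -0.2032  0.1095] minus tip, tool mm [-13.1   1.8  53.1]
t 10.78 pos [ 0.5202 -0.1864  0.2992] tooly yaw -0.029 z [-0.  0. -1.] q6 -0.36
turn(tool) [-0.0001 -0.0001  0.0015] rows 1.0
shift before turn mm [-12.4   1.4  27.2] rows 1.0
```

View pics/w7.png

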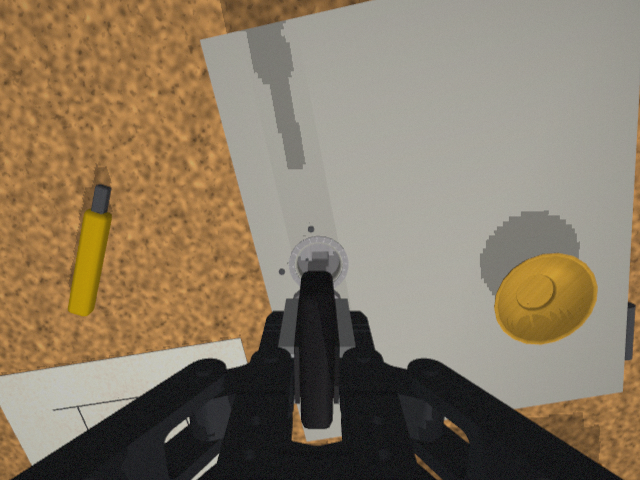

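The key sits above the hole, with the rim at about (318,262). The tin, at (545,298), is well clear. The estimates agree to 1–2 mm, so I'll go lower.

Request:
step_arm(targets=[[[0,0,0],[-7,1,10],5],[[0,0,0],[-5.5,0.7,10],5],[[0,0,0],[0,0,12],5],[[0,0,0],[0,0,6],5],[[0,0,0],[0,0,0],5]])

```text
time: 11.2
tool_pos: [0.5199, -0.1995, 0.2579]
tcp_rot: [-2.251, -2.184, 0.003]
wrist_force: [-0.8, 1.2, -2.9]
width: 0.135
grip_force: 41.0
```

Request:
step_arm(targets=[[[0,0,0],[0,0,0],5],[[0,0,0],[0,0,0],5],[[0,0,0],[0,0,0],5]])

```text
time: 11.45
tool_pos: [0.5218, -0.2001, 0.2619]
tcp_rot: [2.254, 2.187, 0.001]
wrist_force: [0.1, -1.0, -1.2]
width: 0.131
grip_force: 41.0
```

```bash
python3 l.py w8; python3 -c "
import cv2;im=cv2.imread('pics/w8.png')[190:300,250:390];cv2.imwrite('pics/w8c.png',cv2.resize(im,None,fx=5,fy=5,interpolation=cv2.INTER_CUBIC))"
```

```text
F [ 0.1 -1.  -1.2] tip est [ 0.5218 -0.2041  0.1266]
0.67 [271.6, 315.4] tip in tool mm [ -4.6  -0.2 135.3] [ 0.5216 -0.2048  0.1266]
lock_hole 0.65 [264.7 311. ] [ 0.519 -0.203  0.12 ] minus tip, tool mm [ 1.  -2.8  6.6]
lock_floor 0.91 [255.1 312.5] [ 0.5199 -0.2009  0.1095] minus tip, tool mm [ 3.2 -2.  17.1]
t 11.65 pos [ 0.5217 -0.2     0.2619] tooly yaw -0.03 z [ 0.001 -0.    -1.   ] q6 -0.38
turn(tool) [0.001  0.0004 0.0001] rows 1.0
shift before turn mm [  1.1  -0.6 -10.1] rows 1.0
```

View pics/w8c.png

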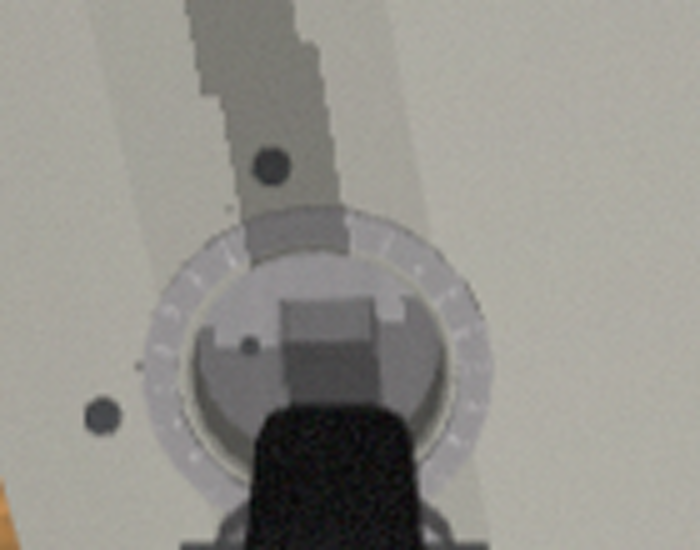

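The socket's far edge spans columns 280–376 at row 300 of the crop. The shank's lower front edge spans columns 287–381 at row 343. Working out the offset between them:

Run:
```python
from h import *
s=read_state();c=calibration("wrist");T=Ro.from_rotvec(s["tcp_rot"])
f=lambda u,v,z:(T.inv().apply(ray("wrist",[190+v/5-.4,250+u/5-.4],z,c)-s["tool_pos"])*1000).round(1)
print("sock far edge",f(280,300,.1095),f(376,300,.1095),"tip front edge",f(288,343,.1266),f(381,343,.1266))
```

```text
sock far edge [  2.8  -6.3 152.4] [  2.8   5.5 152.4] tip front edge [  3.6  -4.9 135.3] [  3.6   5.7 135.3]
```

Run:
```python
from h import *
for n in("w6","w7","w8"):
  g=cv2.cvtColor(cv2.imread(f"pics/{n}.png"),cv2.COLOR_BGR2GRAY)
  print(n,g[245:275,312:322].mean(1).round().astype(int))
for n in("w6","w8"):
  g=cv2.cvtColor(cv2.imread(f"pics/{n}.png"),cv2.COLOR_BGR2GRAY)
  for r in (252,256,260,264,268): print(n,r,g[r,300:334])
```

```text
w6 [108 106 104 103 101 100  97  96  95  95  96  95  95  96  95  94  89  87
  89  88  89  89  89  88  88  70  39  22  22  22]
w7 [144 143 143 143 144 143 130 113 108 107 107 107 107  96  80  74  69  70
  71  72  71  70  72  71  72  57  31  16  20  17]
w8 [143 142 143 142 132 115 108 108 107 108 107 108 106  85  73  72  70  70
  72  72  72  72  72  71  72  56  32  20  17  19]
w6 252 [101 101 104 103 103 102 103 103 101  97  93  93  88  89  94  94  94  98
  96  97  99 106 126 129 127 121 121 118 114 115 114 117 121 123]
w6 256 [111 101 102 100 101 100 102 104 102  98  93  90  89  92  95  94  94  95
  97  98  98  98  99  96  99  97  99 123 119 115 115 115 115 120]
w6 260 [ 96  98 101 102 100 101 105 101  98  96  94  93  91  89  91  92  91  98
  95  95 101  94  96  97  98  99  98  94  95 105 119 116 117 118]
w6 264 [100  98  96 103 103 105 106 101  88  87  89  87  87  89  89  89  88  87
  90  85  89  91  90  88  90  93 101  99  99  93  93 104 117 121]
w6 268 [101  99  98  95  97 102 101 100  90  87  88  88  89  89  90  89  88  90
  90  87  86  87  89  87  87  91  99 100  98 100  93  93  94  96]
w8 252 [144 145 144 146 142 133 104  99 107 105 108 105 107 111 109 106 108 107
 107 108 111 108 109 107  92 133 146 147 148 148 146 112 112 112]
w8 256 [143 147 145 144 140 126 104  99 107 109 109 106 107 109 107 107 106 108
 109 109 109 108 103 104  87  92 109 110 111 109 110 113 110 109]
w8 260 [ 77  90 109 108 105 102  82  68  73  71  70  69  67  74  72  74  75  69
  74  73  72  75  72  73  81  95 109 111 109 109 111 109 113 113]
w8 264 [109 111 107 107 107 102  90  72  70  71  70  70  71  73  71  70  71  70
  73  74  72  71  68  71  71  77 108 109 112 109 109 111 114 113]
w8 268 [108 106 109 105 104 107 107  94  70  71  71  72  70  72  70  73  70  70
  73  70  74  71  71  72  73  76 100 111 109 113 110 111 113 110]
```

The profiles give a shank tip at row 261, columns 308–325. That leaves a correction of only about (-0.5, -0.5) mm. I'll descend and feel for the socket.

Request:
step_arm(targets=[[[0,0,0],[-0.5,-0.5,3],5],[[0,0,0],[0,0,5],5],[[0,0,0],[0,0,4],5],[[0,0,0],[0,0,2],5],[[0,0,0],[0,0,0],5]])

```text
time: 12.07
tool_pos: [0.5204, -0.2002, 0.2461]
tcp_rot: [-2.253, -2.187, 0.001]
wrist_force: [-0.7, -0.7, -1.6]
width: 0.129
grip_force: 41.0
```

Request:
step_arm(targets=[[[0,0,0],[0,0,1],5],[[0,0,0],[0,0,1],5],[[0,0,0],[0,0,1],5],[[0,0,0],[0,0,0],5]])

```text
time: 12.4
tool_pos: [0.5209, -0.2005, 0.2441]
tcp_rot: [-2.254, -2.188, 0.0]
wrist_force: [0.3, 1.1, -1.5]
width: 0.129
grip_force: 41.0
```

Request:
step_arm(targets=[[[0,0,0],[0,0,1],5],[[0,0,0],[0,0,1],5],[[0,0,0],[0,0,1],5],[[0,0,0],[0,0,0],5]])

```text
time: 12.73
tool_pos: [0.5208, -0.2004, 0.241]
tcp_rot: [-2.254, -2.188, 0.0]
wrist_force: [-0.6, 0.5, -1.6]
width: 0.135
grip_force: 41.0
```

No force yet, and the tip is about 4 mm below the drive face, so it seems to be entering.

Request:
step_arm(targets=[[[0,0,0],[0,0,1],5],[[0,0,0],[0,0,1],5],[[0,0,0],[0,0,1],5],[[0,0,0],[0,0,0],5]])

```text
time: 13.07
tool_pos: [0.5208, -0.2004, 0.238]
tcp_rot: [-2.254, -2.187, 0.0]
wrist_force: [-0.4, -0.3, -1.4]
width: 0.134
grip_force: 41.0
```

Request:
step_arm(targets=[[[0,0,0],[0,0,1],5],[[0,0,0],[0,0,1],5],[[0,0,0],[0,0,1],5],[[0,0,0],[0,0,0],5]])

```text
time: 13.4
tool_pos: [0.5208, -0.2004, 0.235]
tcp_rot: [-2.254, -2.188, 0.0]
wrist_force: [0.3, 0.2, -1.1]
width: 0.133
grip_force: 41.0
```

Request:
step_arm(targets=[[[0,0,0],[0,0,1],5],[[0,0,0],[0,0,1],5],[[0,0,0],[0,0,1],5],[[0,0,0],[0,0,0],5]])

```text
time: 13.73
tool_pos: [0.5208, -0.2004, 0.232]
tcp_rot: [-2.254, -2.188, 0.0]
wrist_force: [-0.0, 0.2, -0.6]
width: 0.13
grip_force: 41.0
```

Request:
step_arm(targets=[[[0,0,0],[0,0,1],5],[[0,0,0],[0,0,0.7],5],[[0,0,0],[0,0,0.6],5],[[0,0,0],[0,0,0],5]])

```text
time: 14.07
tool_pos: [0.5209, -0.2004, 0.2298]
tcp_rot: [-2.254, -2.188, 0.0]
wrist_force: [0.9, 0.3, -1.5]
width: 0.133
grip_force: 41.0
```

Request:
step_arm(targets=[[[0,0,0],[0,0,0.5],5],[[0,0,0],[0,0,0.5],5],[[0,0,0],[0,0,0],5]])

```text
time: 14.32
tool_pos: [0.5209, -0.2004, 0.2288]
tcp_rot: [-2.254, -2.188, 0.0]
wrist_force: [0.2, 0.7, -1.0]
width: 0.132
grip_force: 41.0
```

Request:
step_arm(targets=[[[0,0,0],[0,0,0.5],5],[[0,0,0],[0,0,0.5],5],[[0,0,0],[0,0,0],5]])

```text
time: 14.57
tool_pos: [0.521, -0.2005, 0.2281]
tcp_rot: [2.254, 2.188, 0.0]
wrist_force: [-0.5, 0.2, 0.4]
width: 0.133
grip_force: 41.2
```

Request:
step_arm(targets=[[[0,0,0],[0,0,0.5],5],[[0,0,0],[0,0,0.5],5],[[0,0,0],[0,0,0],5]])

```text
time: 14.82
tool_pos: [0.521, -0.2005, 0.2271]
tcp_rot: [2.254, 2.188, 0.0]
wrist_force: [0.1, 0.1, 0.6]
width: 0.135
grip_force: 41.3
```

```bash
python3 -c "
from h import *
s=read_state();print(s['time'],s['tool_pos'],s['wrist_force'],s['torque'])"
```

```text
14.8167 [ 0.52099138 -0.20047604  0.22707689] [0.07238131 0.11891821 0.64622792] [ 0.05088453  0.15004425 -0.02043577]
```

The key is home, with light bottom contact. Now turning clockwise about the key's axis (about 2.5 mm behind the tool axis), watching force and torque.

Request:
step_arm(targets=[[[0,0,0.05],[0,0.12,0],5],[[0,0,0.05],[0,0.12,0],5],[[0,0,0.05],[0,0.12,0],5],[[0,0,0.05],[0,0.12,0],5],[[0,0,0],[0,0,0],5]])

```text
time: 15.23
tool_pos: [0.5217, -0.2007, 0.2272]
tcp_rot: [2.462, 1.95, 0.0]
wrist_force: [-0.4, 0.8, 0.3]
width: 0.133
grip_force: 41.3
```

```bash
cat > st.py <<'E'
from h import *
s=read_state();R=Ro.from_rotvec(s['tcp_rot']);y=R.as_matrix()[:,1]
print(s['time'],s['tool_pos'].round(4),"F",s['wrist_force'].round(1),"M",s['torque'].round(3),"F tool",R.inv().apply(s['wrist_force']).round(1),"yaw",np.arctan2(y[1],y[0]).round(3),"q6",s['q'][5].round(2),"turned",(-.03-np.arctan2(y[1],y[0])).round(3),s['width'].round(3))
E
python3 st.py
```

```text
Traceback (most recent call last):
  File "st.py", line 3, in <module>
    print(s['time'],s['tool_pos'].round(4),"F",s['wrist_force'].round(1),"M",s['torque'].round(3),"F tool",R.inv().apply(s['wrist_force']).round(1),"yaw",np.arctan2(y[1],y[0]).round(3),"q6",s['q'][5].round(2),"turned",(-.03-np.arctan2(y[1],y[0])).round(3),s['width'].round(3))
                                                                                                                                                                                                                                                                ^^^^^^^^^^^^^^^^
AttributeError: 'float' object has no attribute 'round'
```

```bash
sed -i "s/s\['width'\].round(3)/s['width']/" st.py; python3 st.py
```

```text
15.2333 [ 0.5217 -0.2007  0.2272] F [-0.4  0.8  0.3] M [0.002 0.048 0.095] F tool [ 0.7 -0.5 -0.3] yaw -0.231 q6 -0.18 turned 0.201 0.13325899947972195
```

Request:
step_arm(targets=[[[0,0,0.05],[0,0.12,0],5],[[0,0,0.05],[0,0.12,0],5],[[0,0,0.05],[0,0.12,0],5],[[0,0,0.05],[0,0.12,0],5],[[0,0,0],[0,0,0],5]])

```text
time: 15.65
tool_pos: [0.5222, -0.2008, 0.2273]
tcp_rot: [2.643, 1.696, 0.001]
wrist_force: [-0.1, 0.2, 1.2]
width: 0.138
grip_force: 41.3
```

```bash
python3 st.py
```

```text
15.65 [ 0.5222 -0.2008  0.2273] F [-0.1  0.2  1.2] M [-0.049 -0.042  0.093] F tool [ 0.2 -0.2 -1.2] yaw -0.43 q6 0.02 turned 0.4 0.13793522577242676
```

Torque is about 0.095 N m with negligible side force, so the drive is turning. Continuing.

Request:
step_arm(targets=[[[0,0,0.06],[0,0.15,0],5],[[0,0,0.06],[0,0.15,0],5],[[0,0,0.06],[0,0.15,0],5],[[0,0,0.06],[0,0.15,0],5],[[0,0,0.06],[0,0.15,0],5]])

```text
time: 16.07
tool_pos: [0.5229, -0.2013, 0.2273]
tcp_rot: [2.867, 1.282, 0.001]
wrist_force: [0.2, -0.2, 0.8]
width: 0.134
grip_force: 41.3
```

```bash
python3 st.py
```

```text
16.0667 [ 0.5229 -0.2013  0.2273] F [ 0.2 -0.2  0.8] M [-0.098 -0.094  0.153] F tool [-0.   0.3 -0.8] yaw -0.73 q6 0.32 turned 0.7 0.13441157596037448
```

Request:
step_arm(targets=[[[0,0,0.06],[0,0.15,0],5],[[0,0,0.06],[0,0.15,0],5],[[0,0,0.06],[0,0.15,0],5],[[0,0,0.06],[0,0.15,0],5],[[0,0,0.06],[0,0.15,0],5]])

```text
time: 16.48
tool_pos: [0.5235, -0.202, 0.2273]
tcp_rot: [3.026, 0.839, 0.002]
wrist_force: [1.3, -0.6, 0.1]
width: 0.131
grip_force: 41.3
```

```bash
python3 st.py
```

```text
16.4833 [ 0.5235 -0.202   0.2273] F [ 1.3 -0.6  0.1] M [-0.186 -0.14   0.095] F tool [ 0.8  1.2 -0.1] yaw -1.03 q6 0.62 turned 1.0 0.13096852891919414
```

Request:
step_arm(targets=[[[0,0,0.05],[0,0.12,0],5],[[0,0,0.05],[0,0.12,0],5],[[0,0,0.05],[0,0.12,0],5],[[0,0,0.05],[0,0.12,0],5],[[0,0,0],[0,0,0],5]])

```text
time: 16.9
tool_pos: [0.5237, -0.2024, 0.2274]
tcp_rot: [3.095, 0.534, 0.002]
wrist_force: [0.6, -0.7, 0.4]
width: 0.136
grip_force: 41.3
```

```bash
python3 st.py
```

```text
16.9 [ 0.5237 -0.2024  0.2274] F [ 0.6 -0.7  0.4] M [-0.254 -0.146  0.094] F tool [ 0.4  0.8 -0.4] yaw -1.229 q6 0.82 turned 1.199 0.13597465218567517
```

Request:
step_arm(targets=[[[0,0,0.04],[0,0.1,0],5],[[0,0,0.04],[0,0.1,0],5],[[0,0,0.03],[0,0.08,0],5],[[0,0,0],[0,0,0],5]])

```text
time: 17.23
tool_pos: [0.5238, -0.2027, 0.2274]
tcp_rot: [3.119, 0.365, 0.002]
wrist_force: [1.8, -1.6, 0.3]
width: 0.135
grip_force: 41.3
```

```bash
python3 st.py
```

```text
17.2333 [ 0.5238 -0.2027  0.2274] F [ 1.8 -1.6  0.3] M [-0.312 -0.257  0.114] F tool [ 1.3  2.  -0.3] yaw -1.338 q6 0.92 turned 1.308 0.1350658666379165
```

Request:
step_arm(targets=[[[0,0,0.03],[0.1,0.2,0],5],[[0,0,0.03],[0.1,0.2,0],5],[[0,0,0],[0,0,0],5]])

```text
time: 17.48
tool_pos: [0.5239, -0.203, 0.2273]
tcp_rot: [3.129, 0.271, 0.001]
wrist_force: [0.4, -1.8, 0.5]
width: 0.131
grip_force: 41.4
```

```bash
python3 st.py
```

```text
17.4833 [ 0.5239 -0.203   0.2273] F [ 0.4 -1.8  0.5] M [-0.363 -0.219  0.129] F tool [ 0.1  1.9 -0.5] yaw -1.398 q6 0.98 turned 1.368 0.131418933103159
```

Request:
step_arm(targets=[[[0,0,0.02],[0.1,0.1,0],5],[[0,0,0.02],[0.1,0.1,0],5],[[0,0,0],[0,0,0],5]])

```text
time: 17.73
tool_pos: [0.524, -0.203, 0.2271]
tcp_rot: [3.134, 0.205, 0.001]
wrist_force: [0.2, -1.7, 0.4]
width: 0.128
grip_force: 41.4
```

```bash
python3 st.py
```

```text
17.7333 [ 0.524  -0.203   0.2271] F [ 0.2 -1.7  0.4] M [-0.48  -0.287  0.097] F tool [-0.   1.7 -0.4] yaw -1.44 q6 1.03 turned 1.41 0.12769554639304975
```

The drive still turns at 0.1 N m, but a tilting moment is building. I'll relieve it with a small tilt.

Request:
step_arm(targets=[[[-0.005,0.002,0],[0,0,0],5],[[0,0,0],[0,0,0],5]])

```text
time: 17.9
tool_pos: [0.5237, -0.2027, 0.2269]
tcp_rot: [3.13, 0.206, 0.004]
wrist_force: [0.5, -0.6, 1.6]
width: 0.128
grip_force: 41.4
```

```bash
python3 st.py
```

```text
17.9 [ 0.5237 -0.2027  0.2269] F [ 0.5 -0.6  1.6] M [-0.223 -0.099  0.12 ] F tool [ 0.4  0.7 -1.6] yaw -1.439 q6 1.03 turned 1.409 0.12836405682040897
```

Request:
step_arm(targets=[[[0,0,0.02],[0,0.05,0],5],[[0,0,0],[0,0,0],5]])

```text
time: 18.07
tool_pos: [0.5238, -0.2027, 0.2269]
tcp_rot: [3.132, 0.172, 0.003]
wrist_force: [0.7, -1.5, 0.7]
width: 0.134
grip_force: 41.4
```

```bash
python3 st.py
```

```text
18.0667 [ 0.5238 -0.2027  0.2269] F [ 0.7 -1.5  0.7] M [-0.15  -0.138  0.163] F tool [ 0.5  1.5 -0.7] yaw -1.461 q6 1.05 turned 1.431 0.133807407310122
```

Relieved. Torque is 0.16 N m, near the stop. Small steps from here.

Request:
step_arm(targets=[[[0,0,0.02],[0,0.05,0],5],[[0,0,0],[0,0,0],5]])

```text
time: 18.23
tool_pos: [0.5238, -0.2028, 0.2269]
tcp_rot: [3.134, 0.141, 0.004]
wrist_force: [1.1, -0.9, 1.4]
width: 0.139
grip_force: 41.4
```

```bash
python3 st.py
```

```text
18.2333 [ 0.5238 -0.2028  0.2269] F [ 1.1 -0.9  1.4] M [-0.179 -0.122  0.158] F tool [ 1.   1.  -1.4] yaw -1.481 q6 1.07 turned 1.451 0.13894838524009853
```

Request:
step_arm(targets=[[[0,0,0.01],[0,0.03,0],5],[[0,0,0],[0,0,0],5]])

```text
time: 18.4
tool_pos: [0.5238, -0.2029, 0.2269]
tcp_rot: [3.134, 0.126, 0.004]
wrist_force: [0.5, -0.8, 1.0]
width: 0.132
grip_force: 41.4
```

```bash
python3 st.py
```

```text
18.4 [ 0.5238 -0.2029  0.2269] F [ 0.5 -0.8  1. ] M [-0.097 -0.092  0.092] F tool [ 0.4  0.8 -1. ] yaw -1.491 q6 1.08 turned 1.461 0.13153399453704273
```

Request:
step_arm(targets=[[[0,0,0.02],[0,0.05,0],5],[[0,0,0],[0,0,0],5]])

```text
time: 18.57
tool_pos: [0.5238, -0.2029, 0.2269]
tcp_rot: [3.136, 0.093, 0.004]
wrist_force: [0.6, -0.6, 1.0]
width: 0.129
grip_force: 41.4
```

```bash
python3 st.py
```

```text
18.5667 [ 0.5238 -0.2029  0.2269] F [ 0.6 -0.6  1. ] M [-0.077 -0.132  0.105] F tool [ 0.6  0.7 -1. ] yaw -1.511 q6 1.1 turned 1.481 0.1286689745296793
```

Request:
step_arm(targets=[[[0,0,0.015],[0,0.03,0],5],[[0,0,0],[0,0,0],5]])

```text
time: 18.73
tool_pos: [0.5238, -0.203, 0.2269]
tcp_rot: [3.136, 0.07, 0.004]
wrist_force: [1.1, -0.5, 1.4]
width: 0.136
grip_force: 41.4
```

```bash
python3 st.py
```

```text
18.7333 [ 0.5238 -0.203   0.2269] F [ 1.1 -0.5  1.4] M [-0.081 -0.138  0.192] F tool [ 1.1  0.5 -1.4] yaw -1.526 q6 1.12 turned 1.496 0.1356466467133835
```

Request:
step_arm(targets=[[[0,0,0.01],[0,0.02,0],5],[[0,0,0],[0,0,0],5]])

```text
time: 18.9
tool_pos: [0.5238, -0.203, 0.227]
tcp_rot: [3.136, 0.055, 0.004]
wrist_force: [0.1, -0.2, 1.7]
width: 0.137
grip_force: 41.4
```

```bash
python3 st.py
```

```text
18.9 [ 0.5238 -0.203   0.227 ] F [ 0.1 -0.2  1.7] M [-0.049 -0.046  0.137] F tool [ 0.1  0.2 -1.7] yaw -1.536 q6 1.12 turned 1.506 0.13674818376946232
```

Request:
step_arm(targets=[[[0,0,0.008],[0,0.02,0],5],[[0,0,0],[0,0,0],5]])

```text
time: 19.07
tool_pos: [0.5238, -0.203, 0.227]
tcp_rot: [3.137, 0.043, 0.004]
wrist_force: [0.1, -0.0, 0.9]
width: 0.134
grip_force: 41.4
```

```bash
python3 st.py
```

```text
19.0667 [ 0.5238 -0.203   0.227 ] F [ 0.1 -0.   0.9] M [-0.057 -0.081  0.097] F tool [ 0.1  0.  -0.9] yaw -1.544 q6 1.13 turned 1.514 0.13375400488401165
```

Request:
step_arm(targets=[[[0,0,0.015],[0,0.03,0],5],[[0,0,0],[0,0,0],5]])

```text
time: 19.23
tool_pos: [0.5238, -0.2031, 0.227]
tcp_rot: [3.137, 0.019, 0.004]
wrist_force: [1.0, -1.0, -0.0]
width: 0.132
grip_force: 41.4
```

```bash
python3 st.py
```

```text
19.2333 [ 0.5238 -0.2031  0.227 ] F [ 1. -1. -0.] M [-0.107 -0.11   0.051] F tool [1. 1. 0.] yaw -1.559 q6 1.15 turned 1.529 0.13151524562891645
```

Request:
step_arm(targets=[[[0,0,0.015],[0,0.03,0],5],[[0,0,0],[0,0,0],5]])

```text
time: 19.4
tool_pos: [0.5238, -0.2031, 0.227]
tcp_rot: [3.137, -0.005, 0.004]
wrist_force: [0.7, -0.1, 1.3]
width: 0.132
grip_force: 41.4
```

```bash
python3 st.py
```

```text
19.4 [ 0.5238 -0.2031  0.227 ] F [ 0.7 -0.1  1.3] M [-0.032 -0.056  0.142] F tool [ 0.7  0.1 -1.3] yaw -1.574 q6 1.16 turned 1.544 0.13175393137883437
```

```bash
python3 - <<'E'
from h import *
im=read_camera("wrist");save("w9",im);cv2.imwrite("pics/w9c.png",cv2.resize(im[190:440,220:420][:,:,::-1],None,fx=2.4,fy=2.4,interpolation=cv2.INTER_CUBIC))
# enclosure lock edge / other straight edges in world
c=calibration("wrist");e=cv2.Canny(cv2.GaussianBlur(cv2.cvtColor(im,cv2.COLOR_RGB2GRAY),(5,5),0),30,80)
for l in cv2.HoughLinesP(e,1,np.pi/720,60,minLineLength=150,maxLineGap=12)[:12,0]:
  a=ray("wrist",[l[1],l[0]],.12,c);b=ray("wrist",[l[3],l[2]],.12,c);d=b-a;print(l,np.linalg.norm(d).round(3),(np.mod(np.arctan2(d[1],d[0])+.7,np.pi/2)-.7).round(3))
E
python3 st.py
```

```text
[ 11 478 196 360] 0.146 0.604
[441 341 615 314] 0.09 0.174
[437 360 621 478] 0.147 -0.615
[624 203 635  49] 0.067 0.175
[  1 265  72 420] 0.096 0.166
[434 359 621 479] 0.15 -0.615
19.45 [ 0.5238 -0.2031  0.227 ] F [-0.3 -0.8  1.2] M [-0.041  0.026  0.085] F tool [-0.3  0.8 -1.2] yaw -1.573 q6 1.16 turned 1.543 0.13319557069035073
```

View pics/w9c.png

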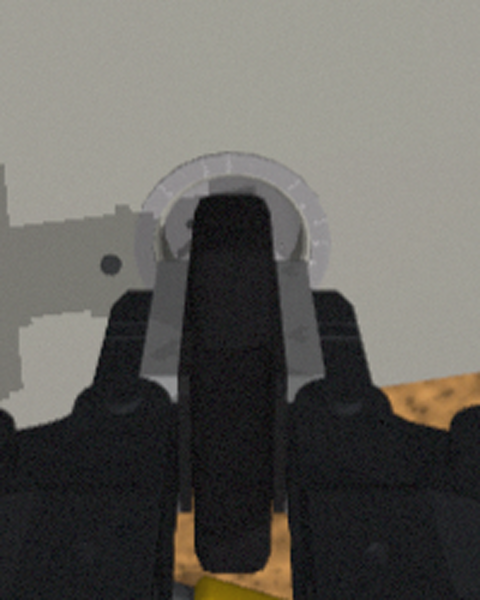

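The enclosure's yaw of 0.172 is confirmed and the wing is still held straight. The torque shows no stop yet, so play and finger compliance probably lag the turn. I'll continue gently.

Request:
step_arm(targets=[[[0,0,0.02],[0,0.04,0],5],[[0,0,0],[0,0,0],5]])

```text
time: 19.62
tool_pos: [0.5238, -0.2032, 0.227]
tcp_rot: [3.137, -0.037, 0.004]
wrist_force: [0.8, -0.2, 1.1]
width: 0.134
grip_force: 41.4
```

```bash
python3 st.py
```

```text
19.6167 [ 0.5238 -0.2032  0.227 ] F [ 0.8 -0.2  1.1] M [-0.039 -0.025  0.134] F tool [ 0.8  0.2 -1.1] yaw -1.594 q6 1.18 turned 1.564 0.13432464474493186
```

Request:
step_arm(targets=[[[0,0,0.02],[0,0.04,0],5],[[0,0,0],[0,0,0],5]])

```text
time: 19.78
tool_pos: [0.5238, -0.2032, 0.227]
tcp_rot: [3.136, -0.068, 0.004]
wrist_force: [-0.1, 0.1, -0.1]
width: 0.134
grip_force: 41.4
```

```bash
python3 st.py
```

```text
19.7833 [ 0.5238 -0.2032  0.227 ] F [-0.1  0.1 -0.1] M [-0.04  -0.045  0.16 ] F tool [-0.1 -0.1  0.1] yaw -1.614 q6 1.2 turned 1.584 0.1343350533696619
```

Request:
step_arm(targets=[[[0,0,0.015],[0,0.03,0],5],[[0,0,0],[0,0,0],5]])

```text
time: 19.95
tool_pos: [0.5239, -0.2033, 0.227]
tcp_rot: [3.136, -0.091, 0.004]
wrist_force: [0.3, -0.5, 1.1]
width: 0.135
grip_force: 41.5
```

```bash
python3 st.py
```

```text
19.95 [ 0.5239 -0.2033  0.227 ] F [ 0.3 -0.5  1.1] M [-0.116 -0.04   0.184] F tool [ 0.3  0.5 -1.1] yaw -1.629 q6 1.22 turned 1.599 0.1352019272557159
```

Request:
step_arm(targets=[[[0,0,0.015],[0,0.03,0],5],[[0,0,0],[0,0,0],5]])

```text
time: 20.12
tool_pos: [0.5238, -0.2033, 0.227]
tcp_rot: [3.135, -0.114, 0.004]
wrist_force: [-0.4, -0.9, 0.9]
width: 0.13
grip_force: 41.6
```

```bash
python3 st.py
```

```text
20.1167 [ 0.5238 -0.2033  0.227 ] F [-0.4 -0.9  0.9] M [-0.175 -0.029  0.25 ] F tool [-0.3  0.9 -0.9] yaw -1.644 q6 1.23 turned 1.614 0.1297176033370802
```

Request:
step_arm(targets=[[[0,0,0.01],[0,0.02,0],5],[[0,0,0],[0,0,0],5]])

```text
time: 20.28
tool_pos: [0.5238, -0.2033, 0.227]
tcp_rot: [3.134, -0.13, 0.004]
wrist_force: [0.4, -0.7, 1.3]
width: 0.134
grip_force: 41.6
```

```bash
python3 st.py
```

```text
20.2833 [ 0.5238 -0.2033  0.227 ] F [ 0.4 -0.7  1.3] M [-0.195  0.053  0.242] F tool [ 0.5  0.7 -1.3] yaw -1.653 q6 1.24 turned 1.623 0.13420538957997147
```

The stop is felt, with torque up to 0.25 N m. I'll hold, unwind into the play, and draw the key out.

Request:
step_arm(targets=[[[0,0,0],[0,0,0],5],[[0,0,0],[0,0,0],5],[[0,0,0],[0,0,0],5]])

```text
time: 20.53
tool_pos: [0.5239, -0.2033, 0.227]
tcp_rot: [3.134, -0.129, 0.004]
wrist_force: [0.8, -1.1, 0.9]
width: 0.128
grip_force: 41.6
```

Request:
step_arm(targets=[[[0,0,-0.04],[0,-0.1,0],5],[[0,0,-0.04],[0,-0.1,0],5],[[0,0,-0.04],[0,-0.1,0],5],[[0,0,0],[0,0,0],5]])

```text
time: 20.87
tool_pos: [0.5238, -0.2029, 0.2269]
tcp_rot: [3.137, 0.06, 0.004]
wrist_force: [-0.4, -0.8, 0.6]
width: 0.135
grip_force: 41.3
```

```bash
python3 st.py
```

```text
20.8667 [ 0.5238 -0.2029  0.2269] F [-0.4 -0.8  0.6] M [-0.136 -0.009 -0.001] F tool [-0.5  0.8 -0.6] yaw -1.533 q6 1.12 turned 1.503 0.13518050150475283
```

Request:
step_arm(targets=[[[0,0,0],[0,0,-1],5],[[0,0,0],[0,0,-2],5],[[0,0,0],[0,0,-3],5],[[0,0,0],[0,0,-3],5],[[0,0,0],[0,0,-3],5]])

```text
time: 21.28
tool_pos: [0.5236, -0.2028, 0.2389]
tcp_rot: [3.137, 0.059, 0.003]
wrist_force: [1.6, -0.8, -2.4]
width: 0.135
grip_force: 40.8
```

```bash
python3 st.py
```

```text
21.2833 [ 0.5236 -0.2028  0.2389] F [ 1.6 -0.8 -2.4] M [-0.146 -0.173  0.045] F tool [1.6 0.9 2.4] yaw -1.533 q6 1.12 turned 1.503 0.13510600525150526
```

Request:
step_arm(targets=[[[0,0,0],[0,0,-6],5],[[0,0,0],[0,0,-8],5],[[0,0,0],[0,0,-12],5],[[0,0,0],[0,0,-20],5],[[0.005,-0.002,0],[0,0,-20],5]])

```text
time: 21.7
tool_pos: [0.5232, -0.2022, 0.3061]
tcp_rot: [-3.14, -0.06, 0.001]
wrist_force: [0.0, -1.1, -1.2]
width: 0.133
grip_force: 41.0
```

Request:
step_arm(targets=[[[0,0,0],[-35,0,0],5],[[0,0,0],[-35,0,0],5],[[0,0,0],[0,0,0],5],[[0,0,0],[0,0,0],5],[[0,0,0],[0,0,0],5]])

```text
time: 22.12
tool_pos: [0.454, -0.2054, 0.3063]
tcp_rot: [3.14, 0.059, 0.004]
wrist_force: [0.3, 0.3, -1.2]
width: 0.134
grip_force: 41.0
```

Run:
```python
from h import *
c=calibration("wrist");im=read_camera("wrist");save("w10",im);u,v=proj("wrist",np.array([.521,-.203,.11]),c).astype(int);print(u,v)
s=read_state();y=Ro.from_rotvec(s["tcp_rot"]).as_matrix()[:,1];print(s["tool_pos"],np.arctan2(y[1],y[0]))
cv2.imwrite("pics/w10c.png",cv2.resize(im[v-40:v+40,u-40:u+40,::-1],None,fx=7,fy=7,interpolation=cv2.INTER_CUBIC))
plan([.4814,.3753,.30],-.38)
```

```text
317 137
[ 0.45443665 -0.20541951  0.30611166] -1.5331334344208012
t 22.17 pos [ 0.4544 -0.2054  0.3061] tooly yaw -1.533 z [ 0.002 -0.    -1.   ] q6 1.06
turn(tool) [ 0.0018 -0.0018 -1.1531] rows 10.0
shift before turn mm [  48.8 -579.3    5.9] rows 15.0
```

View pics/w10c.png

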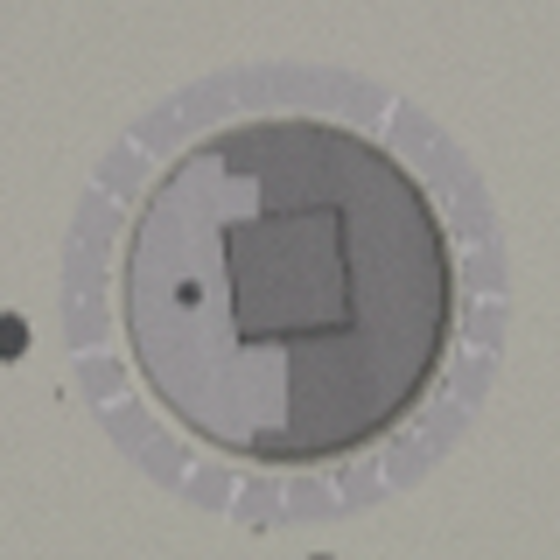

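The socket's sides now lie along the enclosure's axes (square turned about 0.135 rad in the image, giving yaw 0.17, so the drive is at about 1.57): locked. Returning the key.

Request:
step_arm(targets=[[[0,0,0],[2,-20,0],5],[[0,0,0],[3.3,-38.6,0],5],[[0,0,0],[3.3,-38.6,0],5],[[0,0,0],[3.3,-38.6,0],5],[[0,0,0],[3.3,-38.6,0],5]])

```text
time: 22.58
tool_pos: [0.4632, -0.0286, 0.3056]
tcp_rot: [-3.141, -0.059, -0.002]
wrist_force: [1.0, -0.6, -1.8]
width: 0.132
grip_force: 41.0
```

Request:
step_arm(targets=[[[0,0,0],[3.3,-38.6,0],5],[[0,0,0],[3.3,-38.6,0],5],[[0,0,0],[3.3,-38.6,0],5],[[0,0,0],[3.3,-38.6,0],5],[[0,0,0],[3.3,-38.6,0],5]])

```text
time: 23.0
tool_pos: [0.4721, 0.1658, 0.3057]
tcp_rot: [-3.14, -0.061, -0.002]
wrist_force: [1.5, 0.3, -0.6]
width: 0.133
grip_force: 41.0
```

Request:
step_arm(targets=[[[0,0,0],[3.3,-38.6,0],5],[[0,0,0],[3.3,-38.6,0],5],[[0,0,0],[3.3,-38.6,0],5],[[0,0,0],[3.3,-38.6,0],5],[[0,0,0],[3,-38,0],5]])

```text
time: 23.42
tool_pos: [0.4807, 0.3592, 0.3052]
tcp_rot: [-3.14, -0.061, -0.001]
wrist_force: [1.0, -0.4, -1.8]
width: 0.128
grip_force: 41.0
```

Request:
step_arm(targets=[[[0,0,0],[1.5,-19,0],5],[[0,0,-0.115],[0,0,0],5],[[0,0,-0.115],[0,0,0],5],[[0,0,-0.115],[0,0,0],5],[[0,0,-0.115],[0,0,0],5]])

```text
time: 23.83
tool_pos: [0.4816, 0.3766, 0.3049]
tcp_rot: [-3.042, -0.785, -0.0]
wrist_force: [0.9, -0.9, -2.1]
width: 0.132
grip_force: 41.0
```

Request:
step_arm(targets=[[[0,0,-0.115],[0,0,0],5],[[0,0,-0.115],[0,0,0],5],[[0,0,-0.115],[0,0,0],5],[[0,0,-0.115],[0,0,0],5],[[0,0,-0.115],[0,0,0],5]])

```text
time: 24.25
tool_pos: [0.4817, 0.3761, 0.305]
tcp_rot: [-2.695, -1.614, -0.001]
wrist_force: [-0.1, 0.6, -1.5]
width: 0.133
grip_force: 41.0
```

Request:
step_arm(targets=[[[0,0,-0.118],[0,0,0],5],[[0,0,0],[0,0,0],5],[[0,0,0],[0,0,0],5],[[0,0,0],[0,0,0],5],[[0,0,0],[0,0,0],5]])

```text
time: 24.67
tool_pos: [0.4813, 0.3753, 0.3051]
tcp_rot: [2.602, 1.76, 0.001]
wrist_force: [-0.2, 0.5, -1.4]
width: 0.132
grip_force: 41.0
```

Run:
```python
from h import *
plan([.4814,.3753,.21],-.38)
s=read_state();c=calibration("wrist");im=read_camera("wrist");save("w11",im);T=Ro.from_rotvec(s["tcp_rot"])
for q in tip_of("wrist","key_tip")[:1]: print(q["score"],q["at"],(T.inv().apply(ray("wrist",q["at"],s["tool_pos"][2]-.1353,c)-s["tool_pos"])*1000).round(1))
g=cv2.cvtColor(im,cv2.COLOR_RGB2GRAY)
print(g[245:275,312:322].mean(1).round().astype(int)); print(g[266,300:334])
# old hole place vs now: template from w6
old=cv2.cvtColor(cv2.imread("pics/w6.png"),cv2.COLOR_BGR2GRAY)[205:238,298:336]
r=cv2.matchTemplate(g[150:258,260:370],old,cv2.TM_CCOEFF_NORMED);_,m,_,l=cv2.minMaxLoc(r);print(m,l[0]+260+18,l[1]+150+16)
h=ray("wrist",[l[1]+150+16,l[0]+260+18],.055,c);print("hole",h.round(4),"in tool",(T.inv().apply(h-s["tool_pos"])*1000).round(1))
```

```text
t 24.67 pos [0.4813 0.3753 0.3051] tooly yaw -0.382 z [ 0.  0. -1.] q6 1.0
turn(tool) [ 0.0003 -0.0004 -0.0017] rows 1.0
shift before turn mm [-0.   0.  95.1] rows 3.0
0.94 [270.2, 317.6] [ -3.7   0.7 135.3]
[98 96 96 95 95 94 95 95 95 95 94 94 94 94 94 93 89 87 89 88 89 89 89 89
 90 70 41 21 24 24]
[103  99 102  96  97  98  98  98  87  87  90  88  87  89  90  91  89  91
  88  88  89  84  90  90  92  90  98  99 101  96  97  96  92  91]
0.9897440075874329 317 217
hole [0.4811 0.3733 0.055 ] in tool [ -2.1   0.5 250.1]
```

The tool is back at the pickup pose, the tip looks the same as after the pickup, and the hole is beneath it. Lowering.

Request:
step_arm(targets=[[[0,0,0],[0,0,25],5],[[0,0,0],[0,0,35],5],[[0,0,0],[0,0,30],5],[[0,0,0],[0,0,15],5],[[0,0,0],[0,0,0],5]])

```text
time: 25.18
tool_pos: [0.4786, 0.3731, 0.1948]
tcp_rot: [2.601, 1.761, -0.014]
wrist_force: [-1.2, -0.3, -1.6]
width: 0.137
grip_force: 40.9
```

Request:
step_arm(targets=[[[0,0,0],[0,0,0],5],[[0,0,0],[0,0,4],5],[[0,0,0],[0,0,4],5],[[0,0,0],[0,0,4],5],[[0,0,0],[0,0,4],5]])

```text
time: 25.6
tool_pos: [0.4819, 0.3754, 0.1851]
tcp_rot: [2.601, 1.762, 0.005]
wrist_force: [0.7, -0.5, -1.3]
width: 0.131
grip_force: 40.9
```

```bash
python3 st.py
```

```text
25.6 [0.4819 0.3754 0.1851] F [ 0.7 -0.5 -1.3] M [-0.031 -0.011 -0.036] F tool [-0.2  0.8  1.3] yaw -0.38 q6 1.0 turned 0.35 0.13052041831003633
```

Request:
step_arm(targets=[[[0,0,0],[0,0,5],5],[[0,0,0],[0,0,6],5],[[0,0,0],[0,0,6],5],[[0,0,0],[0,0,6],5],[[0,0,0],[0,0,4],5]])

```text
time: 26.02
tool_pos: [0.4808, 0.3747, 0.1558]
tcp_rot: [2.601, 1.762, -0.002]
wrist_force: [0.1, 0.1, -1.5]
width: 0.131
grip_force: 40.9
```

```bash
python3 st.py
```

```text
26.0167 [0.4808 0.3747 0.1558] F [ 0.1  0.1 -1.5] M [0.03  0.05  0.028] F tool [0.1 0.  1.5] yaw -0.38 q6 1.0 turned 0.35 0.13138895240995743
```

In the hole without touching. About 10 mm is left.

Request:
step_arm(targets=[[[0,0,0],[0,0,3],5],[[0,0,0],[0,0,3],5],[[0,0,0],[0,0,2],5],[[0,0,0],[0,0,1],5],[[0,0,0],[0,0,0],5]])

```text
time: 26.43
tool_pos: [0.4812, 0.375, 0.1479]
tcp_rot: [2.601, 1.762, 0.0]
wrist_force: [1.0, -0.3, -1.3]
width: 0.134
grip_force: 40.9
```

Request:
step_arm(targets=[[[0,0,0],[0,0,0.6],5],[[0,0,0],[0,0,0],5],[[0,0,0],[0,0,0],5]])

```text
time: 26.68
tool_pos: [0.4814, 0.3751, 0.1477]
tcp_rot: [2.601, 1.762, 0.002]
wrist_force: [0.5, 0.2, -1.5]
width: 0.131
grip_force: 40.9
```

```bash
python3 st.py
```

```text
26.6833 [0.4814 0.3751 0.1477] F [ 0.5  0.2 -1.5] M [ 0.034 -0.028  0.019] F tool [0.3 0.4 1.5] yaw -0.38 q6 1.0 turned 0.35 0.13110795420400237
```

Request:
step_arm(targets=[[[0,0,0],[0,0,1],5],[[0,0,0],[0,0,1],5],[[0,0,0],[0,0,0],5],[[0,0,0],[0,0,0],5]])

```text
time: 27.02
tool_pos: [0.4812, 0.375, 0.1454]
tcp_rot: [2.601, 1.762, 0.001]
wrist_force: [0.6, -0.9, -1.1]
width: 0.132
grip_force: 41.1
```

Request:
step_arm(targets=[[[0,0,0],[0,0,0.5],5],[[0,0,0],[0,0,0],5],[[0,0,0],[0,0,0],5]])

```text
time: 27.27
tool_pos: [0.4813, 0.375, 0.1454]
tcp_rot: [2.601, 1.762, 0.001]
wrist_force: [-2.0, -0.9, 3.1]
width: 0.133
grip_force: 41.4
```

Collar contact at the same height as at pickup. Releasing and rising.

Request:
step_arm(targets=[[[0,0,0],[0,0,0],14],[[0,0,0],[0,0,0],20],[[0,0,0],[0,0,0],30],[[0,0,0],[0,0,0],50],[[0,0,0],[0,0,0],70]])

```text
time: 27.68
tool_pos: [0.4813, 0.375, 0.145]
tcp_rot: [2.601, 1.762, 0.001]
wrist_force: [-0.0, -0.2, -0.3]
width: 0.621
grip_force: 0.0
```

Request:
step_arm(targets=[[[0,0,0],[0,0,0],85],[[0,0,0],[0,0,0],85],[[0,0,0],[0,0,0],85],[[0,0,0],[0,0,0],85],[[0,0,0],[0,0,0],85]])

```text
time: 28.1
tool_pos: [0.4813, 0.375, 0.145]
tcp_rot: [2.601, 1.762, 0.001]
wrist_force: [-0.1, -0.1, 1.1]
width: 0.991
grip_force: 0.0
```

Request:
step_arm(targets=[[[0,0,0],[0,0,-15],85],[[0,0,0],[0,0,-25],85],[[0,0,0],[0,0,-30],85],[[0,0,0],[0,0,-30],85],[[0,0,0],[0,0,-20],85]])

```text
time: 28.52
tool_pos: [0.4819, 0.3755, 0.2683]
tcp_rot: [-2.601, -1.762, -0.006]
wrist_force: [0.8, 0.8, 0.6]
width: 0.995
grip_force: 0.0
```

Request:
step_arm(targets=[[[0,0,0],[0,0,0],85],[[0,0,0],[0,0,0],85],[[0,0,0],[0,0,0],85],[[0,0,0],[0,0,0],85]])

```text
time: 28.85
tool_pos: [0.4804, 0.3744, 0.263]
tcp_rot: [2.601, 1.762, -0.004]
wrist_force: [-0.6, 0.5, -0.1]
width: 0.997
grip_force: 0.0
```

```bash
python3 k2.py w12 .102; python3 st.py
```

```text
net 0.69 ctr [0.4818 0.3757]
   side 0.0183 yaw -0.38
   side 0.0569 yaw -1.938
dark 0.69 ctr [0.4818 0.3757]
   side 0.011 yaw -0.38
   side 0.0583 yaw -1.942
t 28.95 pos [0.4804 0.3744 0.2629] tooly yaw -0.38 z [-0.002 -0.002 -1.   ] q6 1.0
turn(tool) [-0.0015  0.0025  0.01  ] rows 1.0
shift before turn mm [  2.    0.9 118.9] rows 3.0
28.95 [0.4804 0.3744 0.2629] F [ 1.4 -0.5  1.4] M [-0.003 -0.006 -0.049] F tool [ 0.   1.5 -1.4] yaw -0.38 q6 1.0 turned 0.35 0.9943979387262182
```

View pics/w12.png

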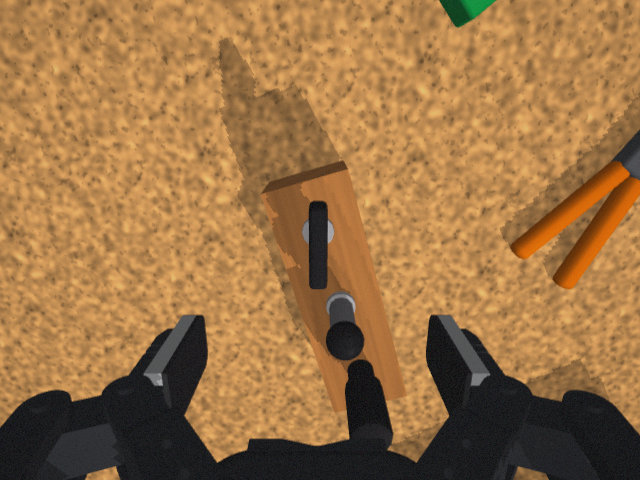

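The key stands upright at (318,245), as it did at the start. The punch at (345,340) and the nut driver at (368,400) are undisturbed, and the gripper is clear.

```bash
python3 -c "from workcell import *;print(finish_job())"
```

```text
the job is handed in; nothing more can be done
None
```

The enclosure is locked, with the latch turned to its stop; the key is back upright in its hole in the stand, nothing else was disturbed, and the job was handed in at about 29 s (no verdict was shown).

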